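# Hold a post foot in the corner of the welding stops

## Robot

A 6-joint arm with a two-finger parallel gripper is mounted at the origin on the work surface. World frame = base frame: x ahead of the robot, y to its left, z up, the work surface at z = 0. Lengths are in m, angles in rad, forces in N, time in s.
With the tool pointing down it reaches from about 0.35 to 1 m from the base axis. Payload 7.1 kg.
Tool frame: the origin (TCP) lies between the finger pads; the fingertips stand 22 mm ahead of it and the grasp point (between the pads) lies 3 mm ahead of it; x points along the fingers, y is the direction in which the jaws open and shut, and the axes are right-handed (so a half turn about x gives the same grasp; the last joint's range is limited). The gripper opens to 85 mm and grips with 20 to 120 N. Pads are 22 mm wide; open, the fingers measure 114 mm over their backs; the gripper's body (76 mm by 85 mm) begins 54 mm behind the grasp point. The pads swing forward as they close: fully open they stand 13 mm farther back than shut.
Start: joints at [-1.204, 0.423, 1.63, -0, 1.089, -0.019], TCP at [0.235, -0.579, 0.253] pointing down, gripper open.
Joint ranges: [-3, 3], [-0.9, 2.11], [0.09, 2.58], [-1.31, 4.45], [0.11, 2.69], [-2.54, 2.54]. Speed limits (rad/s): [2.39, 2.39, 3.01, 3.14, 3.14, 3.14].

## Interface

Orientations are given as a rotation vector (axis times angle).
In Python, from rig import manip gives the robot as it stands. The module is installed in compiled form; this text tells all that it offers. Calls block until the motion is done:
- manip.move_to(position, orientation): joint-space move of the TCP to a pose.
- manip.servo_line(position, orientation=None, rate=0.15): straight line of the TCP; orientation=None keeps the orientation; rate is the mean speed in m/s.
- manip.set_joints(angles): joint-space move.
- manip.command_gripper(opening, f_grip=None): finger opening in m; f_grip is the grip in N (None keeps the last); returns when the fingers have stopped.
- manip.hold(seconds).
- manip.solve_ik(position, orientation): joint angles nearest the present ones, or None.
- manip.camera(name): name is "scene" or "top" or "wrist"; returns a dict with "image" (384x512x3 uint8, red, green, blue), "fx", "fy", "cx", "cy" (pixels), "cam_to_world" (4x4, takes a point from camera to world coordinates); the wrist camera has in their place "mount" (4x4, takes a point from camera to tool coordinates, whose origin is the TCP and whose axes are the tool frame's). Camera axes: x right, y down, z forward; pixel columns grow to the right and rows downward; lengths in m; the calibration is good to about 2 mm. The wrist camera is an equidistant fisheye: a pixel r from the principal point sees the ray r / f radians off the axis. A picture is of the moment at which its call begins: read the wrist's pose just before it. There is no depth.
A pose or a line that the arm cannot do raises manip.IKError and nothing moves.
- manip.sign_off(): hands the job in, once; it reports no verdict.
Readings, each from a call of its own:
- manip.get_time(): time.
- manip.get_joint_positions(): joint angles.
- manip.get_joint_vel(): joint speeds.
- manip.get_tau(): joint torques, N m.
- manip.get_position(): TCP position.
- manip.get_ee_rot(): TCP orientation.
- manip.get_contact_force(): force on the tool from outside, world axes, zero at the start.
- manip.get_torque(): the same for the moment, N m.
- manip.get_width(): finger opening in m.
Only numpy, scipy, OpenCV 4.12 (cv2) and the standard library are available. Lean on these libraries where they do the work, as an engineer would, in place of code of your own. Each camera call takes 0.05 s, during which the arm holds its last target. There are 200 camera calls.

## Task

The loose post foot (base plate with a short square tube on it) is ready for its stiffeners to be tacked on. Slide it flat over the fixture plate, without lifting it, into the inside corner between the long fence and the short flat side stop (not the V-block), with the long edge of its base flush along the fence and a short edge flush against the side stop. Keep it pressed firmly against both stops, flat on the plate, and finish while still holding it there; leave the valve, hammer and wrench on the bench where they lie.

Things in the scene. Friction and masses are not known exactly. Their poses are not given: they have to be found in the camera images.
- foot: Loose steel post foot, 0.54 to 0.89 kg: base plate 80 (own x) by 100 (own y) by 8 mm, and at its middle an upright square tube 30 by 30 mm outside, sides parallel to the base's edges, its open top 80 mm above the underside. Origin: centre of the underside, z up. Starts flat on the fixture plate, robot side of the stops, yaw up to 0.65 rad off the fixture's. Either way round.
- tube_top (a point): Centre of the top end of the foot's square tube, 80 mm above the underside of the base.
- fixture: Fixed dark steel welding fixture plate on the bench, 340 mm (own x) by 420 mm (own y), 15 mm thick, with 16 mm holes on a 50 mm grid (nothing catches in them). Place and yaw vary (up to 0.35 rad). Origin: centre of its underside; own x points away from the robot, y left, z up; top 15 mm above the origin. Smooth steel: the foot slides on it with friction about 0.3.
- fence: Fence: fixed flat steel bar along the plate's far edge, 40 mm (own x) by 300 mm (own y), 20 mm high, two bolt heads (7 mm) on top. Origin: centre of its underside, on the plate's top, 130 mm along the fixture's x; axes parallel to the fixture's. Its stop face looks to the robot, 20 mm from the origin in own -x.
- side_stop: Side stop: fixed flat steel bar square to the fence, 90 mm (own x) by 40 mm (own y), 20 mm high, a bolt head (7 mm) on top. Origin: centre of its underside, on the plate's top, 60 mm along the fixture's x and 110 to 150 mm left or right of its middle line; axes parallel to the fixture's. Its stop face looks to the middle line, 20 mm from the origin.
- vee_block: Fixed steel V-block for pipes, 50 mm (own x) by 60 mm (own y), 40 mm high, with a V groove in its top along x, standing at the other end of the fence from the side stop. Not a stop for this job. Origin at the centre of its underside on the top of the fixture plate.
- valve: Loose brass ball valve with a flat lever, about 145 by 44 mm, 71 mm high, on the bench beside the fixture plate (right of it, seen from the robot). Leave alone. Origin at the centre of its underside.
- hammer: Loose hammer lying on the bench left of the fixture plate, handle towards the robot. Leave alone. Origin at the middle of its underside.
- wrench: Loose spanner lying on the bench right of the fixture plate, nearer to the robot than the valve. Leave alone. Origin at the middle of its underside.
Things that resemble listed ones, but are neither listed nor needed, are in the scene too. What is shaped like the foot but black or brown is not meant.

How it is judged:
At the end, for the whole second after the job is handed in: The foot stays still in the inside corner: over 3 N on the fence and over 3 N on the side stop, long edge within 2.5 mm of the fence and 0.025 rad of its line, flat on the plate (raised under 2.5 mm, tilted under 0.04 rad), fingers still pushing or gripping it (over 2 N) (contact force between foot and fence above 3 N and contact force between foot and side_stop above 3 N and contact force between the fingers and foot above 2 N and angle between the x axis of foot and the x axis of fixture, either way round below 0.025 rad and x of foot in the frame of fence between -0.0625 and -0.0565 m and horizontal distance between foot and fixture below 0.13 m and z of foot in the frame of fixture below 0.0175 m and angle between foot's own z axis and vertical below 0.04 rad and linear speed of foot below 0.01 m/s); the arm keeps its last pose, push and grip.
It fails at once if the foot is lifted more than 12 mm off the fixture plate, or tipped over (z of foot in the frame of fixture above 0.027 m or angle between foot's own z axis and vertical above 0.35 rad).
It fails at once if the valve, hammer or wrench is moved more than 15 mm (distance of any of valve, hammer, wrench from where it was at the start of the episode above 0.015 m).
It also fails if it takes over 48 s, if anything falls off the work surface, if the arm or the gripper's body presses on something with over 40 N, if the wrist force passes 120 N, or if a joint passes its speed limit or range.

## Working session

There is one attempt and no reset: what is moved stays moved. The work goes in short steps, each a Python script; the robot and the scene stay as the last script left them, time stands still between calls to the robot, and variables do not carry over. Pictures are saved under pics/ and viewed, about 8 in all and at most 12, crops included, and the job is handed in when it is done.

```bash
mkdir -p pics
python3 - <<'E'
from rig import manip
import cv2,numpy as np,pickle
d={}
for n in("top","scene"):
    c=manip.camera(n);d[n]=c;cv2.imwrite(f"pics/{n}0.png",cv2.resize(c["image"][:,:,::-1],None,fx=1.5,fy=1.5,interpolation=cv2.INTER_CUBIC))
    print(n,c["fx"],c["fy"],c["cx"],c["cy"],np.round(c["cam_to_world"],3))
pickle.dump(d,open("c.pkl","wb"));print(manip.get_time(),manip.get_ee_rot())
E
```

```text
top 431.18765578963627 431.18765578963627 260.81102040704553 187.44726420254221 [[ 0.016 -0.998  0.053  0.403]
 [-1.    -0.016 -0.002 -0.01 ]
 [ 0.003 -0.053 -0.999  1.574]
 [ 0.     0.     0.     1.   ]]
scene 451.7384088340218 451.7384088340218 263.7305191593964 190.78982849795472 [[-0.796  0.399 -0.456  1.197]
 [ 0.606  0.519 -0.603  0.899]
 [-0.004 -0.756 -0.655  1.068]
 [ 0.     0.     0.     1.   ]]
0.1 [ 2.01034964  0.39411454 -2.01088739]
```

View pics/top0.png

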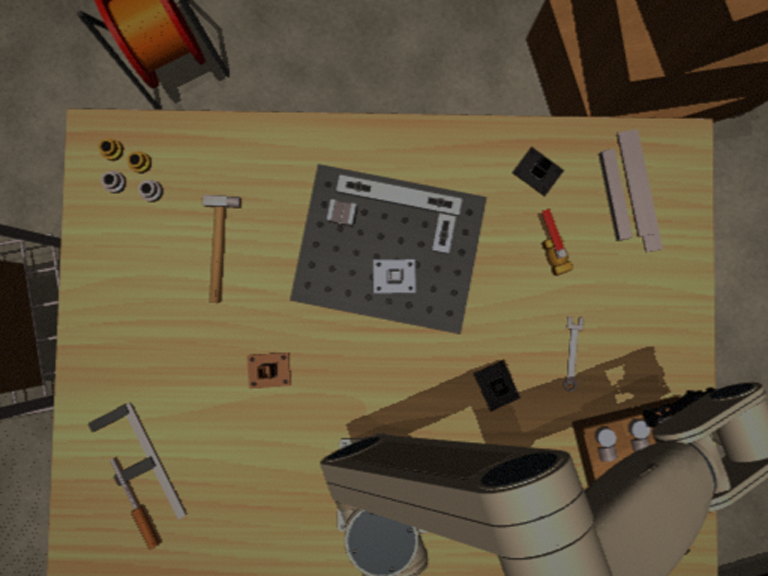

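View pics/scene0.png

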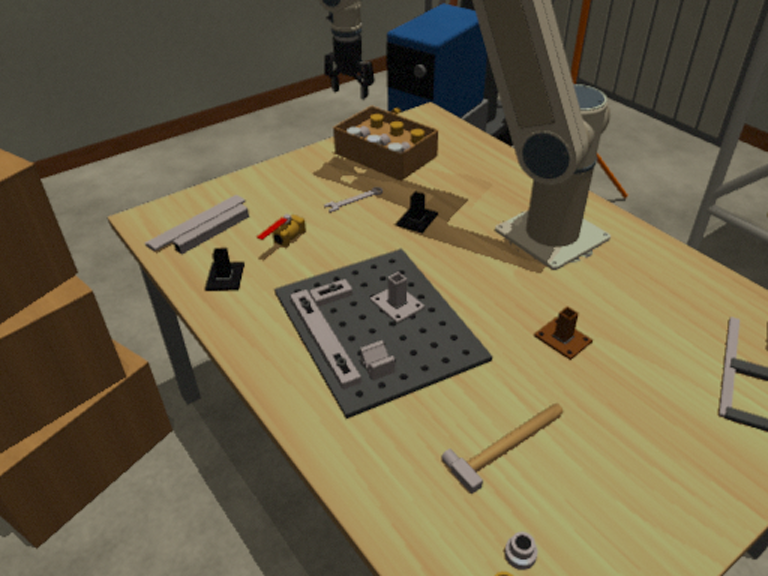

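Top view (1.5x): the grey foot is at (395,276). The fence is at (400,195), the side stop on the right at (444,233) and the V-block on the left at (341,212). The foot lookalikes are black at (538,170) and (497,385) and brown at (269,370). Only the bright steel one on the fixture fits the description. I'll confirm it in one enlarged crop.

Run:
```python
import cv2,numpy as np,pickle
c=pickle.load(open("c.pkl","rb"))["top"]
im=c["image"][105:230,188:330,::-1]
cv2.imwrite("pics/crop1.png",cv2.resize(im,None,fx=5,fy=5,interpolation=cv2.INTER_CUBIC))
```

```text
(no output)
```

View pics/crop1.png

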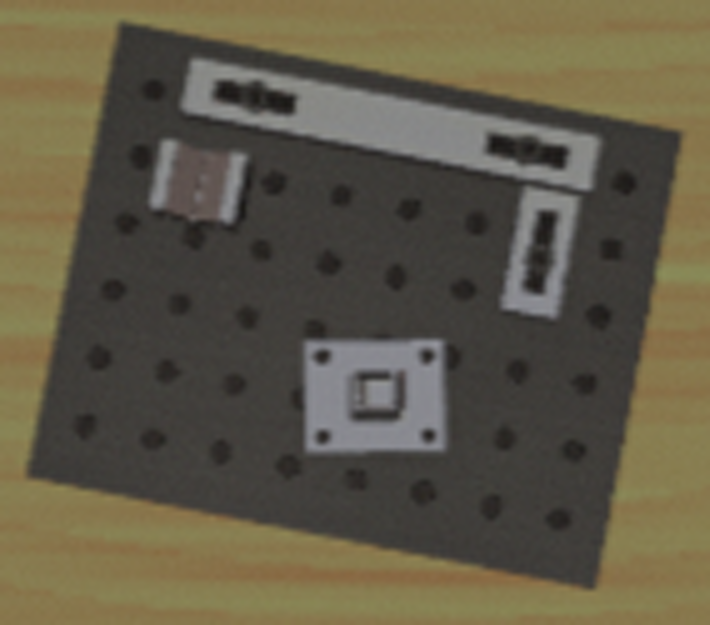

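The crop shows a steel foot with its base corners at (304,340), (445,340), (446,450) and (306,452). The side stop's face runs (526,187)–(502,307) and the fence's face runs (182,112)–(594,192). The stop is on the right, at -y. Next I compute the poses.

```bash
cat > h.py <<'E'
import numpy as np,cv2,pickle
from scipy.spatial.transform import Rotation as R
def w(c,uv,z):
    uv=np.atleast_2d(uv)
    d=np.c_[(uv[:,0]-c["cx"])/c["fx"],(uv[:,1]-c["cy"])/c["fy"],np.ones(len(uv))]@c["cam_to_world"][:3,:3].T
    o=c["cam_to_world"][:3,3]
    return (o+d*((z-o[2])/d[:,2])[:,None])[:,:2]
E
python3 - <<'E'
from h import *
c=pickle.load(open("c.pkl","rb"))["top"]
def f(p,z): return w(c,(np.array(p,float)+.5)/5-.5+[188,105],z)
an=lambda v:np.arctan2(v[1],v[0])
for n,p,z in[("fix",[(120,22),(681,132),(596,588),(27,476)],.015),("foot",[(304,340),(445,340),(446,450),(306,452)],.023),("stop",[(526,187),(579,195),(558,318),(502,307)],.035),("fence",[(192,57),(601,133),(594,192),(182,112)],.035),("tube",[(352,370),(404,370),(404,418),(352,418)],.095)]:
    q=f(p,z);m=q.mean(0);s=[np.linalg.norm(q[i]-q[i-1]) for i in range(4)]
    print(n,q.round(4).tolist(),"ctr",m.round(4),"sides",np.round(s,4),"yaw x",an(q[0]-q[3]).round(3),an(q[1]-q[2]).round(3),"from y",(an(q[0]-q[1])-np.pi/2).round(3),(an(q[3]-q[2])-np.pi/2).round(3))
E
```

```text
fix [[0.7693, 0.1712], [0.695, -0.2396], [0.3625, -0.181], [0.4366, 0.231]] ctr [ 0.5659 -0.0046] sides [0.3381 0.4174 0.3377 0.4187] yaw x -0.178 -0.174 from y -0.179 -0.178
foot [[0.5377, 0.0324], [0.5394, -0.0693], [0.46, -0.0712], [0.4569, 0.0296]] ctr [ 0.4985 -0.0196] sides [0.0809 0.1017 0.0794 0.1008] yaw x 0.035 0.023 from y 0.016 0.03
stop [[0.6496, -0.1255], [0.6444, -0.1637], [0.5555, -0.1496], [0.5627, -0.1094]] ctr [ 0.603 -0.137] sides [0.0884 0.0385 0.0901 0.0409] yaw x -0.184 -0.157 from y -0.134 -0.178
fence [[0.74, 0.1164], [0.6896, -0.179], [0.6468, -0.1744], [0.6999, 0.1228]] ctr [ 0.6941 -0.0286] sides [0.0406 0.2997 0.0431 0.3019] yaw x -0.158 -0.107 from y -0.169 -0.177
tube [[0.5113, -0.0029], [0.5119, -0.0387], [0.4789, -0.0392], [0.4783, -0.0035]] ctr [ 0.4951 -0.0211] sides [0.033  0.0358 0.033  0.0357] yaw x 0.016 0.015 from y 0.016 0.016
```

Every size matches its spec to within about 2 mm. The foot is at (0.4975,-0.0195) with yaw ≈0.02. The fixture is at (0.566,-0.0046) with yaw -0.178, and the stop face is at fixture y ≈ -0.104. I'll move above the tube and check with the wrist camera, overlaying the predicted outlines.

```bash
cat >> h.py <<'E'
from rig import manip
FX=np.array([.5659,-.0046]);FY=-.178
def rot(y,flip=False):
    ex=np.array([np.cos(y),np.sin(y),0]);ey=np.array([-np.sin(y),np.cos(y),0]);s=-1 if flip else 1
    return R.from_matrix(np.c_[[0,0,-1],s*ey,s*ex]).as_rotvec()
def wf(x,y): # fixture -> world
    c,s=np.cos(FY),np.sin(FY);return FX+[c*x-s*y,s*x+c*y]
def ff(v): # world force -> fixture axes
    c,s=np.cos(FY),np.sin(FY);return np.array([c*v[0]+s*v[1],-s*v[0]+c*v[1],v[2]])
E
python3 - <<'E'
from h import *
for fl in(0,1):
    for p,y in[((.4975,-.02,.2),.02),((*wf(.07,-.054),.058),FY)]:
        q=manip.solve_ik(p,rot(y,fl));print(fl,None if q is None else np.round(q,2))
fl=min((0,1),key=lambda f:(lambda q:9 if q is None else abs(q[5]))(manip.solve_ik((.4975,-.02,.2),rot(.02,f))))
manip.command_gripper(.085)
manip.move_to((.4975,-.0195,.2),rot(.02,fl))
T=np.eye(4);T[:3,:3]=R.from_rotvec(manip.get_ee_rot()).as_matrix();T[:3,3]=manip.get_position()
c=manip.camera("wrist");im=c["image"][:,:,::-1].copy();M=np.linalg.inv(T@c["mount"])
pickle.dump((c,T),open("w.pkl","wb"))
def pj(p):
    q=M[:3,:3]@p+M[:3,3];r=np.hypot(*q[:2]);t=np.arctan2(r,q[2]);return [c["cx"]+c["fx"]*t*q[0]/r,c["cy"]+c["fy"]*t*q[1]/r]
im=cv2.resize(im,None,fx=1.5,fy=1.5,interpolation=cv2.INTER_CUBIC)
def box(ctr,yaw,a,b,z,col):
    k=np.array([[a,b],[a,-b],[-a,-b],[-a,b]])/2@np.array([[np.cos(yaw),np.sin(yaw)],[-np.sin(yaw),np.cos(yaw)]])+ctr
    cv2.polylines(im,[np.int32([np.array(pj(np.r_[p,z]))*1.5 for p in k])],True,col,1)
box([.4975,-.0195],.02,.08,.1,.023,(0,0,255));box([.4975,-.0195],.02,.03,.03,.095,(0,255,0))
box(wf(.06,-.1237),FY,.09,.04,.035,(255,255,0));box(wf(.13,0),FY,.04,.3,.035,(255,0,255))
cv2.imwrite("pics/w1.png",im);print(fl,manip.get_time(),manip.get_contact_force())
E
```

```text
0 [-0.06  0.31  1.95 -0.    0.88 -1.65]
0 [-0.13  0.69  1.71 -0.    0.74 -1.52]
1 [-0.06  0.31  1.95  0.    0.88  1.49]
1 [-0.13  0.69  1.71 -0.    0.74  1.62]
1 2.5833 [-0.14987761 -0.34918854  1.09333068]
```

View pics/w1.png

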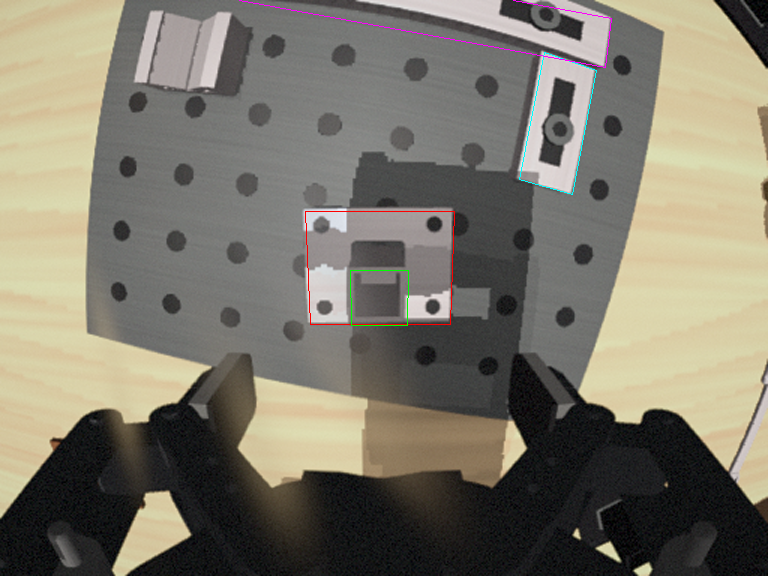

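The predicted outlines lie on the foot (red, about (305–453, 207–324)), tube, stop and fence to within about 2 px. I'll descend, grip and check.

Run:
```python
from h import *
manip.servo_line((.4975,-.0195,.1),rate=.15)
manip.servo_line((.4975,-.0195,.060),rate=.06)
print(manip.get_contact_force())
manip.command_gripper(.0,f_grip=40)
manip.hold(.3)
print(manip.get_width(),manip.get_position(),manip.get_contact_force(),manip.get_torque(),manip.get_time())
```

```text
[-0.97169726  0.7255962   0.48205705]
0.029666283918079562 [ 0.49767245 -0.01942017  0.06033143] [-0.53612649  0.28736867  5.31117922] [0.30165032 0.19799149 0.07046841] 5.0667
```

Gripped at 29.7 mm, as expected, with about 5 N of downward pressure. Next I turn the foot to the fixture's yaw and slide it to about 10 mm short of both stops.

Run:
```python
from h import *
z=manip.get_position()[2]
for x,y,yaw in[(-.045,-.02,FY),(.058,-.040,FY)]:
    manip.servo_line((*wf(x,y),.0600),rot(yaw,1),rate=.05)
    print(manip.get_position(),ff(manip.get_contact_force()),manip.get_torque(),manip.get_time())
c=manip.camera("top");im=c["image"][105:230,188:330,::-1]
w_=manip.camera("wrist")["image"][:,:,::-1]
cv2.imwrite("pics/w2.png",cv2.resize(w_,None,fx=1.5,fy=1.5))
```

```text
[ 0.51852184 -0.01625943  0.06034162] [-0.10959879  1.19412409  4.09321947] [ 0.20646661  0.20140377 -0.13268327] 5.6333
[ 0.61514448 -0.05406225  0.06035214] [-4.79650341  0.0932209   8.2682898 ] [0.3191636  0.43741624 0.0083864 ] 7.8833
```

View pics/w2.png

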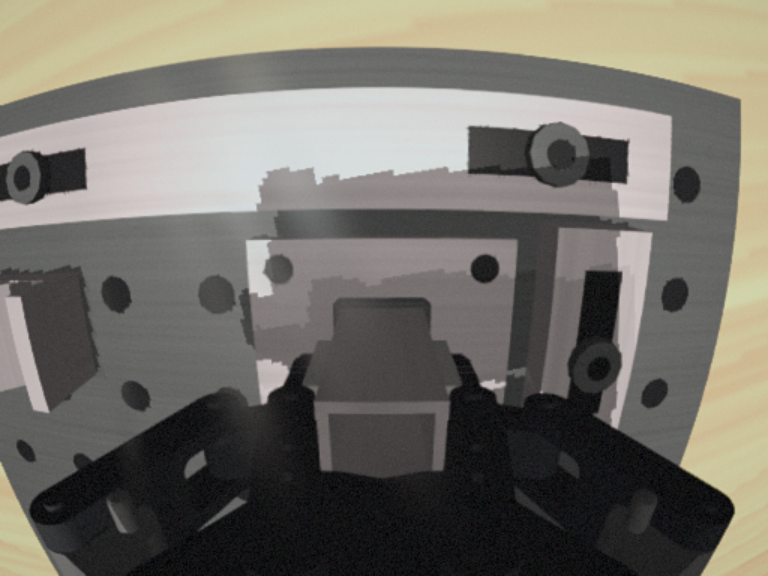

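The foot's far edge (y≈239) is parallel to the fence, with a gap of about 10 mm, and its right edge (x≈516) is clear of the stop (x≈550). Now I close the gaps in small steps under force guidance: the side stop first, then the fence.

Run:
```python
from h import *
t=np.array([.058,-.040]);
def step(d):
    global t
    t=t+d;manip.servo_line((*wf(*t),.0600),rot(FY,1),rate=.02);manip.hold(.05);return ff(manip.get_contact_force())
def go(d,ax,lim,n):
    for i in range(n):
        f=step(np.array(d));
        if abs(f[ax])>6:print(t.round(4),f.round(1))
        if abs(f[ax])>lim:break
go([0,-.001],1,9,22)
go([.001,0],0,18,22)
go([0,-.0005],1,16,8)
p=manip.get_position();print(p,ff(np.r_[p[:2]-FX,p[2]]),ff(manip.get_contact_force()),manip.get_torque(),manip.get_time())
np.save("t.npy",t)
```

```text
[ 0.058 -0.052] [-0.4  6.6  3.9]
[ 0.058 -0.053] [-0.4 10.9  4.9]
[ 0.06  -0.053] [-7.  11.8 10.8]
[ 0.061 -0.053] [-10.1  11.1  13. ]
[ 0.062 -0.053] [-10.4   9.9  13.4]
[ 0.063 -0.053] [-9.1 11.  13.5]
[ 0.064 -0.053] [-9.2 11.7 13.1]
[ 0.065 -0.053] [-8.9 10.3 12.9]
[ 0.066 -0.053] [-9.7 10.9 14.3]
[ 0.067 -0.053] [-10.1  10.   13.3]
[ 0.068 -0.053] [-8.8 10.7 14.2]
[ 0.069 -0.053] [-8.9 10.5 12.8]
[ 0.07  -0.053] [-8.7 10.9 12.8]
[ 0.071 -0.053] [-10.   10.8  14.2]
[ 0.072 -0.053] [-12.8  10.8  17.1]
[ 0.073 -0.053] [-16.1  10.7  20.3]
[ 0.074 -0.053] [-21.1  10.7  23.8]
[ 0.074  -0.0535] [-19.2  13.5  23.7]
[ 0.074 -0.054] [-20.1  16.   23.7]
[ 0.62488862 -0.06733998  0.06051018] [ 0.06916543 -0.05130406  0.06051018] [-20.137619    16.01411669  23.71449983] [ 2.49380763  2.32145984 -0.18899694] 17.2833
```

Both contacts show. The sliding level was about 9 N in x and rose to 20 N from x≈0.072; the side stop reads 16 N. I'll hold for a second, then check the forces and look from the wrist and scene cameras.

Run:
```python
from h import *
for i in range(3):
    manip.hold(.5);print(ff(manip.get_contact_force()).round(1),manip.get_position().round(5),manip.get_width())
a=manip.camera("wrist")["image"][90:300,140:460,::-1]
b=manip.camera("scene")["image"][150:290,170:340,::-1]
a=cv2.resize(a,(457,300),interpolation=cv2.INTER_CUBIC);b=cv2.resize(b,(364,300),interpolation=cv2.INTER_CUBIC)
cv2.imwrite("pics/f.png",cv2.resize(np.hstack([a,b]),(800,292)))
print(manip.get_time())
```

```text
[-19.3  16.4  23.7] [ 0.62488 -0.06732  0.06047] 0.029967152229566744
[-19.8  15.3  23. ] [ 0.62489 -0.06734  0.06049] 0.02952070037697322
[-19.8  16.6  22.2] [ 0.62488 -0.06732  0.06048] 0.02964093356224823
18.8833
```

View pics/f.png

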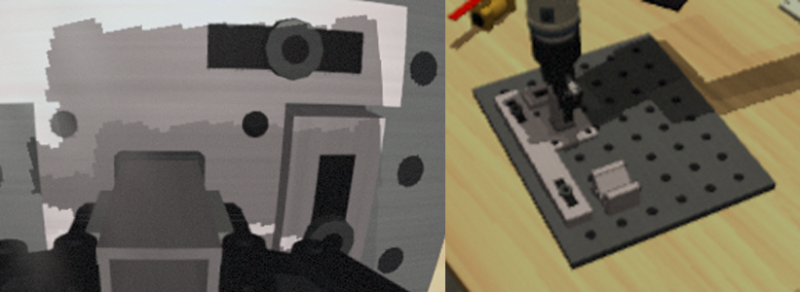

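The foot is against the stop's dark face (x≈280), but the edge between base and fence is lost for lack of contrast. I'll take one contrast-stretched crop.

Run:
```python
from h import *
a=np.mean([manip.camera("wrist")["image"][120:270,140:420] for _ in range(3)],0).astype(np.uint8)
g=cv2.createCLAHE(6,(4,4)).apply(cv2.cvtColor(a,cv2.COLOR_RGB2GRAY))
cv2.imwrite("pics/g.png",cv2.resize(g,None,fx=2.8,fy=2.8,interpolation=cv2.INTER_CUBIC))
```

```text
(no output)
```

View pics/g.png

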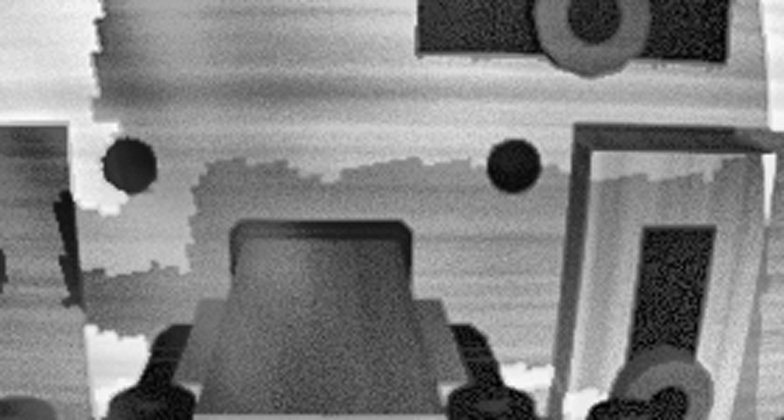

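No dark gap shows along the fence line (y≈124) or the stop face (x≈572). The base's two holes sit level at y≈165, parallel to the fence edge, and the forces are steady. I'm handing in while still holding.

Run:
```python
from h import *
print(ff(manip.get_contact_force()).round(1),manip.get_width(),manip.get_time())
manip.sign_off()
```

```text
[-19.6  16.2  23.9] 0.0297011674199435 19.0333
the job is handed in; nothing more can be done
```

The steel foot is in the corner between the fence and the side stop, and I handed the job in at 19 s with the gripper still holding it there. I gripped its tube, turned it to the fixture's yaw and slid it flat into the corner with force-guided steps.

- **Forces on the tool:** these held steady for over 1.5 s at about 20 N towards the fence, 16 N towards the side stop and 23 N downward. Sliding friction took roughly 9 N of the fence push. The individual contact forces can't be read, so I estimate about 10 N on the fence and more than that on the stop.
- **Fit:** the last wrist picture shows no gap at the fence or the side stop, and the base is parallel to the fence within about 0.01 rad. In the unenhanced pictures the line between base and fence was too faint to see, so I judged this from a contrast-stretched crop.
- **Flatness:** I didn't measure tilt directly. I infer the foot is flat from the steady tool height and the downward push.
- **Position:** the tool's final position was 1–2 mm off the camera estimate of the corner, within the calibration error.
- **Other items:** the arm kept clear of the valve, hammer and wrench, but I didn't re-check their positions at the end.

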